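Put the files away in the jeweller's tool chest

TASK

Pull the drawer of the little wooden tool chest right out to its stop, then take the two orange-handled files from the sloping rack and lay them (do not drop them) flat and side by side across the drawer, parallel to its front, both with the handle at the end where the blue tag sits on top of the chest. Then push the drawer fully shut. Leave the black-handled burnisher in the rack and everything else where it is.

Things in the scene. Friction and masses are not known exactly. Their poses are not given: they have to be found in the camera images.
- chest: wooden bench-top chest fixed to the table, 220 deep (x) x 270 wide (y) x 75 mm high, origin at the centre of its underside on the table. Its front with the single drawer faces its own -x; the drawer slides out to -x. On its top, near the rear, a fixed tin 30 mm high.
- chest_drawer0 (a joint): how far the drawer is out, m: 0 shut, 0.150 at its stop; may start slightly open; stays where it is left
- chest_drawer0_handle (a point): middle of the drawer's steel bar handle: bar 11 mm thick, 120 mm long, level, along y, 35 mm in front of the drawer's face, 41 mm above the table, free on all sides between its two end posts. Axes as the chest's.
- drawer_floor (a point): centre of the drawer's inner floor (moves with the drawer), 22 mm above the table; axes as the chest's. Inside the drawer is 175 mm (x) x 228 mm (y), walls 31 mm high, front panel up to 41 mm above this floor. With the drawer at its stop the floor from 87 mm in front (-x) of this point to 56 mm behind it is uncovered; the rest is still under the chest's top.
- tag_blue: blue plastic tag, 24 x 34 x 5 mm, fixed flat on the chest's top at its left or right end; origin at the centre of its underside. The handles go to this end (the same y side of the chest).
- tag_green: green tag of the same size at the other end of the chest's top
- rack: wooden rack fixed to the table, base 180 (x) x 220 mm (y), origin at the centre of its underside. Holds three tools 60 mm apart in y, sloping 30 degrees, handles high towards its -x (the robot), tips low against a foot strip; their middles 85 mm above the table. They rest on bars 60 mm above and 65 mm below the middle, between brass cheeks up to the centre line; lift off square to the slope.
- file_a: file, 170 mm long, origin halfway along it on its centre line: its -x half is the orange handle (85 mm long, 18 mm wide in y, 16 mm thick in z), its +x half the steel blade, 5 mm thick. +x points to the blade tip, z away from the slope while in the rack. 60 g, balances about 15 mm into the handle.
- file_b: file, 170 mm long, origin halfway along it on its centre line: its -x half is the orange handle (85 mm long, 18 mm wide in y, 16 mm thick in z), its +x half the steel blade, 5 mm thick. +x points to the blade tip, z away from the slope while in the rack. 60 g, balances about 15 mm into the handle.
- file_a_grip (a point): place to grip this file: on its centre line, on the handle, 18 mm from its middle; axes as the file's
- file_b_grip (a point): place to grip this file: on its centre line, on the handle, 18 mm from its middle; axes as the file's
- file_a_butt (a point): handle end of this file, on its centre line, 85 mm from its middle
- file_b_butt (a point): handle end of this file, on its centre line, 85 mm from its middle
- burnisher: burnisher, stays in the rack: 170 mm long, origin halfway along it on its centre line: its -x half is the black handle (85 mm long, 18 mm wide in y, 16 mm thick in z), its +x half the steel rod, 5 mm thick. +x points to the blade tip, z away from the slope while in the rack. 60 g, balances about 15 mm into the handle.
- bench_block: flat steel block 100 x 100 x 25 mm, bystander; origin under its centre
- hammer: wooden-handled hammer 220 mm, lying on the table, bystander
- brush: brush 170 mm, lying on the table, bystander
Mind the look-alikes: they are no part of the job. What is shaped like the file_b but green or red is not meant.

How it is judged:
On the way, in this order (a step that is already met when the one before it is completed fails the run):
1. the drawer is pulled out to its stop (within 8 mm) (value of joint chest_drawer0 above 0.1416 m), for 0.2 s.
2. one of the orange files lies in the drawer, let go, flat, across it, handle to the blue tag's end (((x of file_a in the frame of drawer_floor between -0.085 and 0.085 m and y of file_a in the frame of drawer_floor between -0.035 and 0.035 m and z of file_a in the frame of drawer_floor between 0.002 and 0.0135 m and angle between the x axis of file_a and the y axis of drawer_floor, either way round below 0.2 rad and ((y of tag_blue in the frame of chest above 0 m and y of file_a_butt in the frame of drawer_floor above 0.03 m) or (y of tag_blue in the frame of chest below 0 m and y of file_a_butt in the frame of drawer_floor below -0.03 m)) and contact force between file_a and the fingers below 0.1 N and linear speed of file_a below 0.05 m/s) or (x of file_b in the frame of drawer_floor between -0.085 and 0.085 m and y of file_b in the frame of drawer_floor between -0.035 and 0.035 m and z of file_b in the frame of drawer_floor between 0.002 and 0.0135 m and angle between the x axis of file_b and the y axis of drawer_floor, either way round below 0.2 rad and ((y of tag_blue in the frame of chest above 0 m and y of file_b_butt in the frame of drawer_floor above 0.03 m) or (y of tag_blue in the frame of chest below 0 m and y of file_b_butt in the frame of drawer_floor below -0.03 m)) and contact force between file_b and the fingers below 0.1 N and linear speed of file_b below 0.05 m/s))), for 0.2 s.
3. both orange files lie so (x of file_a in the frame of drawer_floor between -0.085 and 0.085 m and y of file_a in the frame of drawer_floor between -0.035 and 0.035 m and z of file_a in the frame of drawer_floor between 0.002 and 0.0135 m and angle between the x axis of each of file_a, file_b and the y axis of drawer_floor, either way round below 0.2 rad and ((y of tag_blue in the frame of chest above 0 m and y of file_a_butt in the frame of drawer_floor above 0.03 m) or (y of tag_blue in the frame of chest below 0 m and y of file_a_butt in the frame of drawer_floor below -0.03 m)) and contact force between each of file_a, file_b and the fingers below 0.1 N and linear speed of each of file_a, file_b below 0.05 m/s and x of file_b in the frame of drawer_floor between -0.085 and 0.085 m and y of file_b in the frame of drawer_floor between -0.035 and 0.035 m and z of file_b in the frame of drawer_floor between 0.002 and 0.0135 m and ((y of tag_blue in the frame of chest above 0 m and y of file_b_butt in the frame of drawer_floor above 0.03 m) or (y of tag_blue in the frame of chest below 0 m and y of file_b_butt in the frame of drawer_floor below -0.03 m))), for 0.2 s.
At the end, for the whole second after the job is handed in: Drawer shut (6 mm); both orange files at rest on its floor, neither on the other (centre line 2 to 13.5 mm up), parallel to its front within 0.2 rad, mid-length within 35 mm of the drawer's middle, handles at the blue tag's end; burnisher and bystanders within 30 mm of their starts (all of step 3 and value of joint chest_drawer0 below 0.006 m and distance of each of burnisher, bench_block, hammer, brush from where it was at the start of the episode below 0.03 m); the robot touches nothing.
It fails at once if the burnisher or a bystander is moved more than 30 mm (distance of any of burnisher, bench_block, hammer, brush from where it was at the start of the episode above 0.03 m).
It fails at once if a file is dropped (falls freely by more than about 25 mm) ((contact force between file_a and anything else below 0.02 N and linear speed of file_a above 0.7 m/s) or (contact force between file_b and anything else below 0.02 N and linear speed of file_b above 0.7 m/s)).
It also fails if it takes over 72 s, if anything falls off the work surface, if the arm or the gripper's body presses on something with over 40 N, if the wrist force passes 120 N, or if a joint passes its speed limit or range.

ROBOT

A 6-joint arm with a two-finger parallel gripper is mounted at the origin on the work surface. World frame = base frame: x ahead of the robot, y to its left, z up, the work surface at z = 0. Lengths are in m, angles in rad, forces in N, time in s.
With the tool pointing down it reaches from about 0.375 to 0.9 m from the base axis. Payload 3.1 kg.
Tool frame: the origin (TCP) lies midway between the tips of the shut fingers; the grasp point (between the pads) lies 19 mm behind it; x points along the fingers, z is the direction in which the jaws open and shut, and the axes are right-handed (so a half turn about x gives the same grasp; the last joint's range is limited). The gripper opens to 85 mm and grips with 20 to 120 N. Pads are 22 mm wide; open, the fingers measure 114 mm over their backs; the gripper's body (76 mm by 85 mm) begins 54 mm behind the grasp point. The pads swing forward as they close: fully open they stand 13 mm farther back than shut.
Start: joints at [0.978, 0.527, 1.433, -0, 1.181, -0.178], TCP at [0.252, 0.572, 0.203] pointing down, gripper open.
Joint ranges: [-3.08, 3.08], [-0.75, 2.2], [0.22, 2.44], [-1.43, 4.57], [0, 2.65], [-2.85, 2.85]. Speed limits (rad/s): [2.79, 2.79, 3.14, 3.14, 3.14, 3.14].

INTERFACE

Orientations are given as a unit quaternion [x, y, z, w].
In Python, from station import status, snapshot, camera_params, ticket gives the robot as it stands.
- The arm moves only by the tool arm_command, never from a script. Its argument "series" is a list that holds one entry, the list of rows, each a list of 4 numbers: the shift along the tool's x, y, z in mm, then the turn about the tool's x in rad. A call has 1 to 10 rows; each row shifts and turns the commanded pose from where the row before left it, along the tool's axes as they then stand; what a row does not reach is not made up. A row lasts 1/10 s, in which the tool goes at most 50 mm and 8.59 degrees, less where a joint would pass 70% of its speed; a pose out of reach is approached as far as the arm can. A call is refused whole if a number of a shift passes 50 or a number of a turn 0.15, either way. A call with a gripper value outside its range is refused whole. "jaw" is the opening in per cent of the stroke, from 0 (shut) to 100 (fully open), set as the call begins (left out, the last holds). The fingers move at their own pace and stop on an object; "force" is the grip in N (left out, the last holds). Time passes only in rows, so rows that do not move let the fingers close. It gives the time, the measured TCP pose, the force and the opening at its end, in the units of the state.
- status.sense(): the state, without advancing time (a new reading comes with each control period).
- snapshot(name): name is "scene" or "top"; returns the picture (384x512x3 uint8, red, green, blue); there is no depth.
- camera_params(name): a dict with "fovy" (degrees; the focal length in pixels is half the picture's height over the tangent of half this angle, whatever the lens; pixels are square), "cx", "cy" (the principal point, pixels), "extrinsics" (4x4, takes a point from camera to world coordinates). Camera axes: x right, y down, z forward; pixel columns grow to the right and rows downward; lengths in m; the calibration is good to about 2 mm. A picture is of the moment at which its call begins. camera_params takes no time and is no camera call.
- ticket.sign_off(): hands the job in, once; it reports no verdict.
The state is a dict: "t": time; "q": joint angles; "qd": joint speeds; "tau": joint torques, N m; "tcp_pos": TCP position; "tool_rot": TCP orientation; "force": force on the tool from outside, world axes, zero at the start; "ft_torque": the same for the moment, N m; "finger_gap": opening from 0.0 (shut) to 1.0 (fully open).
Only numpy, scipy, OpenCV 4.12 (cv2) and the standard library are available. Lean on these libraries where they do the work, as an engineer would, in place of code of your own. Each camera call takes 0.05 s, during which the arm holds its last target. There are 200 camera calls.

## Working session

There is one attempt and no reset: what is moved stays moved. The work goes in short steps, Python scripts to look and compute and a tool call to move; the robot and the scene stay as the last step left them, time stands still between calls to the robot, and variables do not carry over. Pictures are saved under pics/ and viewed, about 8 in all and at most 12, crops included, and the job is handed in when it is done.

Besides the shell and the picture viewer there is one more tool, called by a JSON object that holds its "name" and its "arguments". arm_command: Moves the arm, as the interface text tells. Its arguments: {"type":"object","properties":{"series":{"type":"array"},"jaw":{"type":"number"},"force":{"type":"number"}},"required":["series"]}

```bash
ls; mkdir -p pics
python3 - <<'E'
from station import status, snapshot, camera_params
import cv2,numpy as np
print(status.sense())
for n in("scene","top"):
    p=camera_params(n);print(n,p)
    im=snapshot(n);np.save(f"pics/{n}0.npy",im);cv2.imwrite(f"pics/{n}0.png",im[:,:,::-1])
a=cv2.imread("pics/scene0.png");b=cv2.imread("pics/top0.png")
E
```

```text
pics
{'t': 0.0, 'q': array([ 9.77516507e-01,  5.28469817e-01,  1.43389922e+00,  8.00658294e-06,
        1.18136146e+00, -1.78484808e-01]), 'qd': array([-0.00014924,  0.00129493,  0.00158379, -0.0014203 , -0.00089109,
        0.00075039]), 'tau': array([-6.93873972e-05, -4.42359674e+01, -1.78025115e+01, -1.67334751e-04,
        8.23192036e-03, -2.40115170e-06]), 'tcp_pos': array([0.25140549, 0.57137378, 0.2021324 ]), 'tool_rot': array([-0.38661859,  0.59293958,  0.38603541,  0.59154491]), 'force': array([ 1.32959542, -0.24677692, -0.43583799]), 'ft_torque': array([ 0.00710522, -0.03144408,  0.01057942]), 'finger_gap': 0.9988848745440772}
scene {'fovy': 45.26221858363884, 'cx': 258.92875578472854, 'cy': 190.21818404916678, 'extrinsics': array([[ 0.47962227,  0.60282019, -0.63762865,  1.46600727],
       [ 0.87739066, -0.33954434,  0.33896205, -0.5017297 ],
       [-0.01217004, -0.72202317, -0.69176183,  1.11898522],
       [ 0.        ,  0.        ,  0.        ,  1.        ]])}
top {'fovy': 46.56134709757717, 'cx': 256.69349651149275, 'cy': 185.76424296890139, 'extrinsics': array([[ 0.01903562, -0.99727239,  0.0713121 ,  0.43820549],
       [-0.99981336, -0.01875173,  0.00464847,  0.01249767],
       [-0.00329857, -0.07138728, -0.99744322,  1.64906454],
       [ 0.        ,  0.        ,  0.        ,  1.        ]])}
```

View pics/scene0.png

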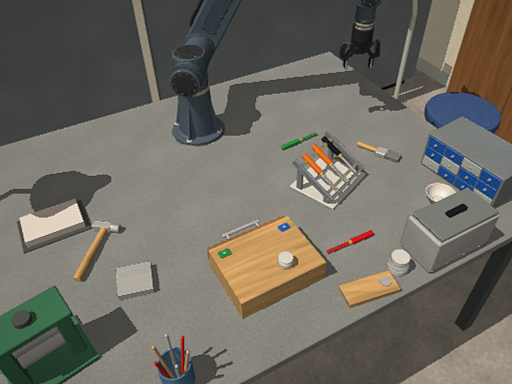

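View pics/top0.png

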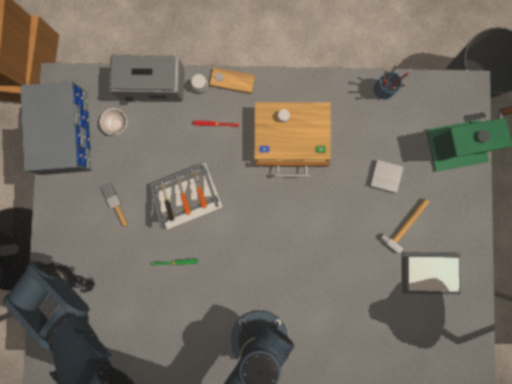

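The robot looks out over the chest. The blue tag is at top-view (264,149) and green at (320,149), so blue is on the +y side. The orange handles are at about (185,203) and (202,196) in the rack at top-view (185,197), with the black burnisher to their left at (168,210). The look-alikes are the green file at (175,262) and the red file at (215,124), both lying on the table. Next I measure.

```bash
cat > h.py <<'E'
import cv2,numpy as np
from station import status, snapshot, camera_params
P={n:camera_params(n) for n in("scene","top")}
F={n:192/np.tan(np.radians(P[n]["fovy"]/2)) for n in P}
def ray(n,uv):
    E=P[n]["extrinsics"];d=np.array([(uv[0]-P[n]["cx"])/F[n],(uv[1]-P[n]["cy"])/F[n],1]);return E[:3,3],E[:3,:3]@d
def plane(n,uv,z):
    o,d=ray(n,uv);return o+d*(z-o[2])/d[2]
def proj(n,p):
    E=P[n]["extrinsics"];c=E[:3,:3].T@(np.asarray(p)-E[:3,3]);return np.array([c[0]/c[2]*F[n]+P[n]["cx"],c[1]/c[2]*F[n]+P[n]["cy"]])
def tri(uvs,uvt):
    A=[];b=[]
    for n,uv in(("scene",uvs),("top",uvt)):
        o,d=ray(n,uv);d=d/np.linalg.norm(d);M=np.eye(3)-np.outer(d,d);A.append(M);b.append(M@o)
    return np.linalg.lstsq(np.vstack(A),np.hstack(b),rcond=None)[0]
def blobs(im,lo,hi,amin=12):
    m=cv2.inRange(cv2.cvtColor(im,cv2.COLOR_RGB2HSV),lo,hi)
    k,l,s,c=cv2.connectedComponentsWithStats(m)
    return [(s[i,4],c[i],np.argwhere(l==i)[:,::-1]) for i in range(1,k) if s[i,4]>=amin],m
def ends(pts):
    c=pts.mean(0);u=np.linalg.svd(pts-c,full_matrices=False)[2][0];t=(pts-c)@u
    return c+u*(t.min()-.5),c+u*(t.max()+.5)
def tool():
    from scipy.spatial.transform import Rotation as R
    s=status.sense();M=R.from_quat(s["tool_rot"]).as_matrix();return s,M
E
python3 - <<'E'
from h import *
for n in("scene","top"):
    im=np.load(f"pics/{n}0.npy")
    for nm,lo,hi in(("orange",(5,190,120),(14,255,255)),("blue",(100,150,90),(125,255,255)),("green",(50,120,50),(80,255,255))):
        for a,c,p in blobs(im,lo,hi)[0]: 
            if 140<c[0]<345 and c[1]>100: print(n,nm,a,c.round(1),[e.round(1) for e in ends(p)])
    b,m=blobs(im,(10,90,80),(25,200,255),1500)
    for a,c,p in b:
        print(n,"wood",a,c.round(1),cv2.minAreaRect(p.astype(np.float32)),cv2.approxPolyDP(cv2.convexHull(p.astype(np.int32)),4,True)[:,0].tolist())
s=cv2.imread("pics/scene0.png");t=cv2.imread("pics/top0.png")
def cr(i,x,y,w,h,W,H):return cv2.resize(i[y:y+h,x:x+w],(W,H),interpolation=cv2.INTER_CUBIC)
v=np.vstack([np.hstack([cr(s,280,120,100,75,400,300),cr(t,140,155,100,75,400,300)]),np.hstack([cr(s,200,205,100,75,400,300),cr(t,245,120,100,75,400,300)])])
cv2.imwrite("pics/crop1.png",v)
s,M=tool();print(M.round(3))
E
```

```text
scene orange 113 [321.4 154.2] [array([313. , 145.2]), array([329.7, 163. ])]
scene orange 116 [311.6 163.1] [array([303.4, 153.9]), array([319.7, 172.1])]
scene blue 48 [283.5 226.7] [array([289.4, 225.3]), array([277.7, 228.1])]
scene green 35 [308.9 135.9] [array([316.4, 132.8]), array([301.5, 139. ])]
scene green 86 [290.3 143.8] [array([299.5, 139.9]), array([281.2, 147.7])]
scene green 63 [224.3 252.8] [array([230.8, 250.8]), array([218. , 254.8])]
scene wood 5530 [487.7  58.9] ((479.0, 71.5), (143.0, 64.0), 90.0) [[511, 143], [447, 91], [475, 0], [511, 0]]
scene wood 6903 [265.2 265.3] ((267.1000061035156, 261.70001220703125), (78.26236724853516, 105.0951919555664), 63.43495178222656) [[326, 262], [322, 278], [242, 318], [211, 267], [207, 248], [287, 216]]
top orange 51 [201.2 197.3] [array([198.2, 187.4]), array([203.8, 205.6])]
top orange 53 [185.3 204.2] [array([182.6, 194.3]), array([187.7, 212.6])]
top green 60 [186.  261.3] [array([175.4, 262.1]), array([196.5, 260.6])]
top wood 3792 [23.5 45.6] ((29.0, 46.5), (93.0, 58.0), 90.0) [[12, 0], [58, 35], [55, 60], [37, 83], [20, 93], [0, 91], [0, 0]]
top wood 4622 [292.3 133.5] ((291.9999694824219, 134.0), (63.99999237060547, 75.99998474121094), 90.0) [[328, 164], [256, 165], [255, 103], [329, 102]]
[[-0.001 -0.915  0.403]
 [-0.002  0.403  0.915]
 [-1.     0.    -0.002]]
```

View pics/crop1.png

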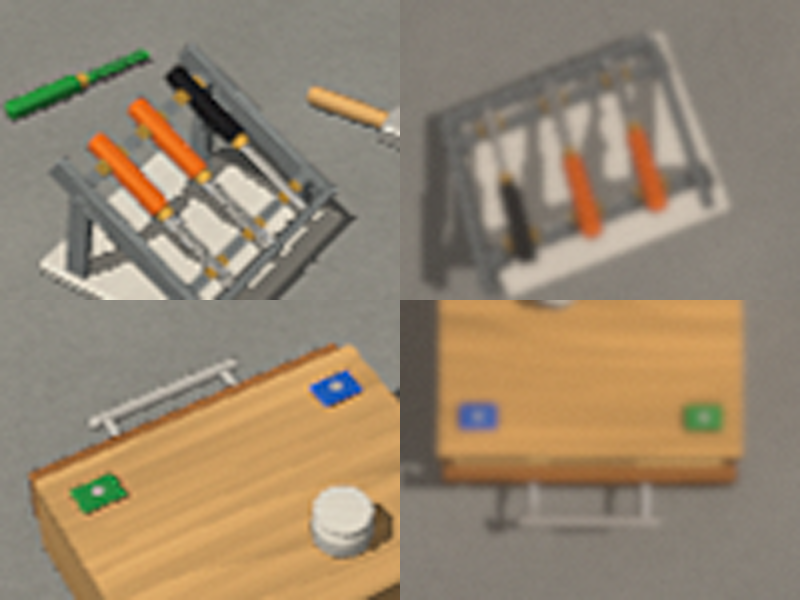

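The two orange handles (scene (321,154) and (312,163), top (201,197) and (185,204)) sit beside the black burnisher. They are the files meant, because the green and red look-alikes lie on the table outside the rack. The drawer looks slightly open, and its bar runs in the top view from (275,175) to (310,175).

Run:
```python
from h import *
for n,b,g in(("scene",(283.5,226.7),(224.3,252.8)),("top",(264.1,148.7),(320.3,149))):
    B=plane(n,b,.08);G=plane(n,g,.08);d=B-G;print(n,"tags",B.round(4),G.round(4),np.hypot(*d[:2]).round(4),"chest yaw",np.arctan2(-d[0],d[1]).round(4))
print("tri tags",tri((283.5,226.7),(264.1,148.7)).round(4),tri((224.3,252.8),(320.3,149)).round(4))
for c in [[328.5, 164.5], [255, 165], [254.5, 102], [329.5, 101.5]]:print("top corner",plane("top",c,.075).round(4))
for n,a,c in(("scene",(258.5,220.6),(223.5,235.3)),("top",(275.5,175),(309,175))):
    A=plane(n,a,.0465);C=plane(n,c,.0465);print(n,"bar",A.round(4),C.round(4),((A+C)/2).round(4))
# files
for nm,sb,sf,tb,tf in(("right",(303.4,153.9),(319.7,172.1),(203.8,205.6),(198.2,187.4)),("left",(313,145.2),(329.7,163),(187.7,212.6),(182.6,194.3))):
    b=tri(sb,tb);f=tri(sf,tf);d=f-b;print(nm,"butt",b.round(4),"mid",f.round(4),"len",np.linalg.norm(d).round(4),"yaw",np.arctan2(d[1],d[0]).round(3),"slope",np.arcsin(-d[2]/np.linalg.norm(d)).round(3))
    s=plane("scene",sf,.085+.006);t=plane("top",tf,.085+.006);c=tri((np.add(sb,sf)/2),np.add(tb,tf)/2);print("   mid at z=.091",s.round(4),t.round(4),"centroid",c.round(4))
```

```text
scene tags [ 0.6839 -0.0043  0.08  ] [ 0.6867 -0.203   0.08  ] 0.1987 chest yaw 0.0142
top tags [ 0.6826 -0.0039  0.08  ] [ 0.6852 -0.2031  0.08  ] 0.1992 chest yaw 0.0131
tri tags [ 0.6829 -0.0038  0.0788] [ 0.6856 -0.203   0.0788]
top corner [ 0.6311 -0.2334  0.075 ]
top corner [0.6245 0.0272 0.075 ]
top corner [0.8516 0.0334 0.075 ]
top corner [ 0.8583 -0.2352  0.075 ]
scene bar [ 0.5982 -0.0437  0.0465] [ 0.5991 -0.1662  0.0465] [ 0.5986 -0.105   0.0465]
top bar [ 0.593  -0.0471  0.0465] [ 0.5952 -0.1678  0.0465] [ 0.5941 -0.1075  0.0465]
right butt [0.4754 0.1975 0.1326] mid [0.5398 0.2241 0.0889] len 0.0823 yaw 0.392 slope 0.561
   mid at z=.091 [0.5415 0.2219 0.091 ] [0.54   0.2244 0.091 ] centroid [0.5072 0.2108 0.1104]
left butt [0.4508 0.2519 0.1317] mid [0.5155 0.2798 0.0874] len 0.0832 yaw 0.407 slope 0.561
   mid at z=.091 [0.5192 0.2782 0.091 ] [0.5148 0.2783 0.091 ] centroid [0.4828 0.266  0.1092]
```

```bash
cat >> h.py <<'E'
def plan(pos,yaw,n,nt=None):
    """rows to world pos with jaw-axis yaw; turn spread over the first nt rows"""
    s,M=tool();p=s["tcp_pos"];th=np.arctan2(M[1,2],M[0,2]);nt=nt or n
    d=(np.asarray(pos)-p)/n*1000;dt=(th-yaw)/nt;print("at",p.round(4),"yaw",th.round(4))
    for i in range(n):
        c,s_=np.cos(th),np.sin(th);t=dt if i<nt else 0
        print([round(-d[2],1),round(-s_*d[0]+c*d[1],1),round(c*d[0]+s_*d[1],1),round(t,4)],end=",\n" if i%10==9 else ",");th-=t
    print()
E
python3 -c "
from h import *
plan((.596,-.106,.12),.0136,18,10)"
```

```text
at [0.2515 0.5714 0.2022] yaw 1.156
[np.float64(4.6), np.float64(-32.7), np.float64(-26.7), np.float64(0.1142)],[np.float64(4.6), np.float64(-35.5), np.float64(-22.8), np.float64(0.1142)],[np.float64(4.6), np.float64(-37.9), np.float64(-18.6), np.float64(0.1142)],[np.float64(4.6), np.float64(-39.8), np.float64(-14.2), np.float64(0.1142)],[np.float64(4.6), np.float64(-41.1), np.float64(-9.6), np.float64(0.1142)],[np.float64(4.6), np.float64(-41.9), np.float64(-4.8), np.float64(0.1142)],[np.float64(4.6), np.float64(-42.2), np.float64(-0.0), np.float64(0.1142)],[np.float64(4.6), np.float64(-41.9), np.float64(4.8), np.float64(0.1142)],[np.float64(4.6), np.float64(-41.1), np.float64(9.6), np.float64(0.1142)],[np.float64(4.6), np.float64(-39.8), np.float64(14.2), np.float64(0.1142)],
[np.float64(4.6), np.float64(-37.9), np.float64(18.6), 0],[np.float64(4.6), np.float64(-37.9), np.float64(18.6), 0],[np.float64(4.6), np.float64(-37.9), np.float64(18.6), 0],[np.float64(4.6), np.float64(-37.9), np.float64(18.6), 0],[np.float64(4.6), np.float64(-37.9), np.float64(18.6), 0],[np.float64(4.6), np.float64(-37.9), np.float64(18.6), 0],[np.float64(4.6), np.float64(-37.9), np.float64(18.6), 0],[np.float64(4.6), np.float64(-37.9), np.float64(18.6), 0],
```

{"name": "arm_command", "arguments": {"series": [[[0, -33, -27, 0.114], [0, -35, -23, 0.114], [0, -38, -19, 0.114], [0, -40, -14, 0.114], [0, -41, -10, 0.114], [0, -42, -5, 0.114], [0, -42, 0, 0.114], [0, -42, 5, 0.114], [0, -41, 10, 0.114], [0, -40, 14, 0.114]]], "jaw": 32, "force": 60}}

```text
t: 1.1
tcp_pos: [0.4436, 0.1935, 0.2029]
tool_rot: [-0.004, 0.707, 0.004, 0.707]
force: [0.4, 0.7, 0.9]
finger_gap: 0.323
```

{"name": "arm_command", "arguments": {"series": [[[9, -38, 19, 0], [9, -38, 19, 0], [9, -38, 18, 0], [9, -38, 18, 0], [9, -38, 18, 0], [9, -38, 18, 0], [9, -38, 18, 0], [9, -36, 18, 0], [0, 0, 0, 0], [0, 0, 0, 0]]]}}

```text
t: 2.1
tcp_pos: [0.5935, -0.1052, 0.1301]
tool_rot: [-0.005, 0.708, 0.005, 0.706]
force: [-0.6, -0.7, 0.4]
finger_gap: 0.318
```

{"name": "arm_command", "arguments": {"series": [[[20, 0, 1, 0], [20, 0, 1, 0], [20, 0, 1, 0], [6, 0, 0, 0], [0, 0, 0, 0]]]}}

```text
t: 2.6
tcp_pos: [0.5958, -0.1029, 0.0645]
tool_rot: [-0.006, 0.708, 0.007, 0.706]
force: [1.2, -0.2, -0.6]
finger_gap: 0.322
```

Run:
```python
from h import *
s,M=tool();print(s["tcp_pos"],np.arctan2(M[1,2],M[0,2]))
v=[]
for n,(x,y) in(("scene",(195,180)),("top",(245,120))):
    im=snapshot(n)[:,:,::-1];v.append(cv2.resize(im[y:y+75,x:x+100],(400,300),interpolation=cv2.INTER_CUBIC))
    print(n,proj(n,s["tcp_pos"])-[x,y])
cv2.imwrite("pics/a1.png",np.hstack(v))
```

```text
[ 0.59580876 -0.10293936  0.06448167] 0.017397185985023964
scene [46.20183646 43.11514416]
top [46.36681831 54.01702157]
```

View pics/a1.png

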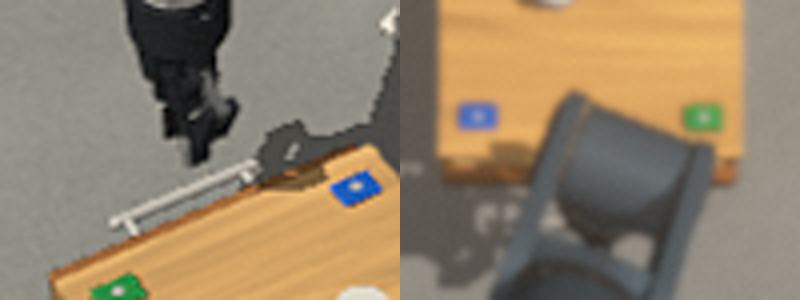

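The gripper's tips at crop (195,165) stand directly above the bar's middle at (182,192), so I lower and grip.

{"name": "arm_command", "arguments": {"series": [[[12, -1, 0, 0.003], [12, -1, 0, 0], [12, 0, 0, 0], [2, 0, 0, 0], [0, 0, 0, 0]]]}}

```text
t: 3.2
tcp_pos: [0.5964, -0.1063, 0.026]
tool_rot: [-0.004, 0.708, 0.005, 0.706]
force: [-0.3, 0.2, 0.7]
finger_gap: 0.323
```

{"name": "arm_command", "arguments": {"series": [[[0, 0, 0, 0], [0, 0, 0, 0], [0, 0, 0, 0], [0, 0, 0, 0], [0, 0, 0, 0], [0, 0, 0, 0]]], "jaw": 0}}

```text
t: 3.8
tcp_pos: [0.5972, -0.1065, 0.0273]
tool_rot: [-0.005, 0.707, 0.005, 0.707]
force: [-0.0, 1.0, 0.1]
finger_gap: 0.001
```

Run:
```python
from h import *
s,M=tool();print(s["tcp_pos"],s["finger_gap"],s["force"])
x,y=195,170
im=snapshot("scene")[:,:,::-1];print(proj("scene",s["tcp_pos"])-[x,y],proj("scene",(.596,-.106,.041))-[x,y])
cv2.imwrite("pics/a2.png",cv2.resize(im[y:y+90,x:x+120],(720,540),interpolation=cv2.INTER_CUBIC))
```

```text
[ 0.59717149 -0.10653043  0.0272788 ] 0.0007738411063027742 [-0.027952    0.99774993  0.11074546]
[45.83990964 61.79943422] [45.64733182 58.58270953]
```

View pics/a2.png

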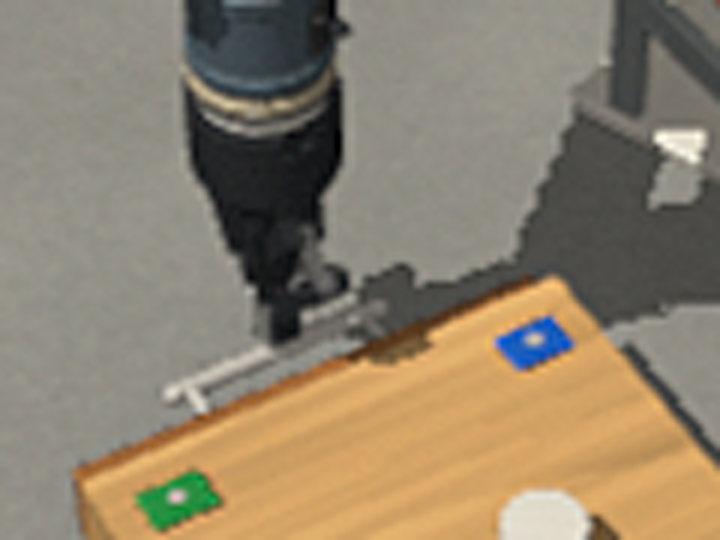

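The fingertips at crop (280,340) cover the middle of the bar, but the gap reads shut. A short, gentle pull will show which side of the bar they are on.

{"name": "arm_command", "arguments": {"series": [[[0, 0, -4, 0], [0, 0, -6, 0], [0, 0, -6, 0], [0, 0, -6, 0], [0, 0, -6, 0], [0, 0, 0, 0]]]}}

```text
t: 4.45
tcp_pos: [0.5677, -0.1067, 0.0271]
tool_rot: [-0.004, 0.708, 0.005, 0.707]
force: [0.4, 0.3, 0.3]
finger_gap: -0.002
```

Run:
```python
from h import *
s,M=tool();print(s["tcp_pos"],s["finger_gap"],s["force"])
x,y=175,160
im=snapshot("scene")[:,:,::-1];print((proj("scene",s["tcp_pos"])-[x,y])*8)
cv2.imwrite("pics/a3.png",cv2.resize(im[y:y+75,x:x+100],(800,600),interpolation=cv2.INTER_NEAREST))
```

```text
[ 0.56769923 -0.10666901  0.02705591] -0.0015868960119636052 [0.39136623 0.3337975  0.28920638]
[492.66883858 525.84809298]
```

View pics/a3.png

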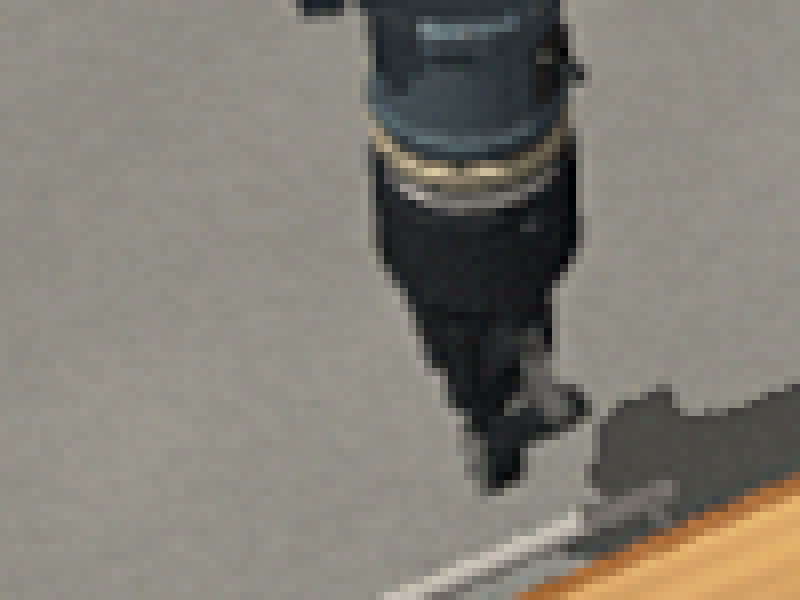

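Only the fingers moved, so they had closed above the bar. In this view the fingertips sit about 4.5 px higher than the reported TCP projects, at crop (498,490) against (493,526). That means the real tips are about 15–18 mm above the reported TCP. I'll go back over the bar and down further, watching the force.

{"name": "arm_command", "arguments": {"series": [[[-25, 0, 0, 0], [-20, 0, 9, 0], [0, 0, 20, 0], [15, 0, 0, 0], [15, 0, 0, 0], [15, 0, 0, 0], [10, 0, 0, 0], [7, 0, 0, 0], [0, 0, 0, 0]]], "jaw": 32}}

```text
t: 5.4
tcp_pos: [0.5967, -0.1061, 0.0083]
tool_rot: [-0.004, 0.708, 0.005, 0.706]
force: [0.2, 1.1, -0.4]
finger_gap: 0.317
```

{"name": "arm_command", "arguments": {"series": [[[0, 0, 0, 0], [0, 0, 0, 0], [0, 0, 0, 0], [0, 0, 0, 0], [0, 0, 0, 0]]], "jaw": 0}}

```text
t: 5.9
tcp_pos: [0.5979, -0.1064, 0.0102]
tool_rot: [-0.005, 0.707, 0.005, 0.707]
force: [-0.7, 0.1, -2.2]
finger_gap: 0.096
```

{"name": "arm_command", "arguments": {"series": [[[0, 0, -3, 0], [0, 0, -6, 0], [0, 0, -10, 0], [0, 0, -12, 0], [0, 0, -15, 0], [0, 0, -15, 0], [0, 0, -15, 0], [0, 0, -15, 0], [0, 0, -15, 0], [0, 0, -10, 0]]]}}

```text
t: 6.9
tcp_pos: [0.4806, -0.1081, 0.0102]
tool_rot: [-0.005, 0.707, 0.005, 0.707]
force: [1.1, -0.3, -7.3]
finger_gap: 0.095
```

{"name": "arm_command", "arguments": {"series": [[[0, 0, -5, 0], [0, 0, -5, 0], [0, 0, -5, 0], [0, 0, 0, 0]]]}}

```text
t: 7.3
tcp_pos: [0.4664, -0.1082, 0.0102]
tool_rot: [-0.005, 0.707, 0.005, 0.707]
force: [-1.0, -0.9, -4.9]
finger_gap: 0.097
```

Run:
```python
from h import *
s,M=tool();print(s["tcp_pos"],s["finger_gap"],s["force"])
im=snapshot("scene")[:,:,::-1];x,y=170,150
im2=snapshot("top")[:,:,::-1];x2,y2=240,120
cv2.imwrite("pics/a4.png",np.hstack([cv2.resize(im[y:y+150,x:x+100],(400,600),interpolation=cv2.INTER_CUBIC),cv2.resize(im2[y2:y2+150,x2:x2+100],(400,600),interpolation=cv2.INTER_CUBIC)]))
```

```text
[ 0.46641015 -0.10822709  0.0101674 ] 0.09663620091988434 [-0.96640253 -0.88408441 -4.94738451]
```

View pics/a4.png

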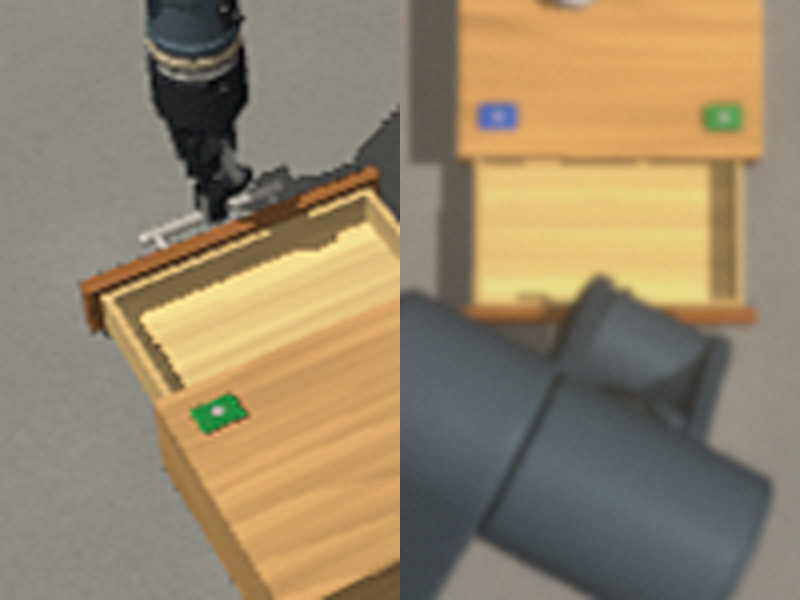

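The drawer follows the gripper: the front panel in the scene crop runs from (85,290) to (380,175). I keep pulling to the stop.

{"name": "arm_command", "arguments": {"series": [[[0, 0, -5, 0], [0, 0, -4, 0], [0, 0, -4, 0], [0, 0, -4, 0], [0, 0, 0, 0]]]}}

```text
t: 7.9
tcp_pos: [0.4495, -0.1085, 0.0102]
tool_rot: [-0.005, 0.707, 0.005, 0.707]
force: [0.7, -0.1, -4.5]
finger_gap: 0.095
```

{"name": "arm_command", "arguments": {"series": [[[0, 0, -3, 0], [0, 0, -3, 0], [0, 0, 0, 0]]]}}

```text
t: 8.2
tcp_pos: [0.4496, -0.1087, 0.0102]
tool_rot: [-0.004, 0.703, 0.003, 0.711]
force: [14.6, 11.5, -10.1]
finger_gap: 0.093
```

Stop reached: the force rose to 15 N and the position holds at x = 0.4496. I relax, release and rise.

{"name": "arm_command", "arguments": {"series": [[[0, 0, 3, 0], [0, 0, 0, 0], [0, 0, 0, 0]]]}}

```text
t: 8.5
tcp_pos: [0.4495, -0.1086, 0.0102]
tool_rot: [-0.005, 0.706, 0.004, 0.709]
force: [6.0, 5.5, -6.5]
finger_gap: 0.097
```

{"name": "arm_command", "arguments": {"series": [[[0, 0, 0, 0], [0, 0, 0, 0], [0, 0, 0, 0], [-15, 0, 0, 0], [-35, 0, 0, 0], [-45, 0, 0, 0], [-45, 0, 0, 0], [0, 0, 0, 0]]], "jaw": 36}}

```text
t: 9.3
tcp_pos: [0.4504, -0.1103, 0.1554]
tool_rot: [-0.007, 0.703, 0.003, 0.711]
force: [0.9, -0.1, -0.2]
finger_gap: 0.354
```

Run:
```python
from h import *
np.set_printoptions(legacy="1.25")
plan((.5244,.2182,.15),1.976,14)
```

```text
at [ 0.4504 -0.1103  0.1554] yaw 0.0131
[0.4, 23.4, 5.6, -0.1402],[0.4, 22.4, 8.8, -0.1402],[0.4, 20.9, 11.8, -0.1402],[0.4, 19.1, 14.7, -0.1402],[0.4, 16.8, 17.2, -0.1402],[0.4, 14.3, 19.4, -0.1402],[0.4, 11.4, 21.2, -0.1402],[0.4, 8.4, 22.6, -0.1402],[0.4, 5.1, 23.5, -0.1402],[0.4, 1.8, 24.0, -0.1402],
[0.4, -1.6, 24.0, -0.1402],[0.4, -4.9, 23.5, -0.1402],[0.4, -8.2, 22.6, -0.1402],[0.4, -11.2, 21.3, -0.1402],
```

{"name": "arm_command", "arguments": {"series": [[[0, 23.4, 5.6, -0.14], [0, 22.4, 8.8, -0.14], [0, 20.9, 11.8, -0.14], [0, 19.1, 14.7, -0.14], [0, 16.8, 17.2, -0.14], [0, 14.3, 19.4, -0.14], [0, 11.4, 21.2, -0.14], [0, 8.4, 22.6, -0.14], [0, 5.1, 23.5, -0.14], [0, 1.8, 24.0, -0.14]]]}}

```text
t: 10.3
tcp_pos: [0.4994, 0.1269, 0.1493]
tool_rot: [-0.46, 0.537, 0.461, 0.536]
force: [-0.1, -0.4, -0.4]
finger_gap: 0.363
```

{"name": "arm_command", "arguments": {"series": [[[0, -1.6, 24.0, -0.14], [0, -4.9, 23.5, -0.14], [0, -8.2, 22.6, -0.14], [0, -11.2, 21.3, -0.14], [0, 0, 0, 0], [0, 0, 0, 0]]]}}

```text
t: 10.9
tcp_pos: [0.5206, 0.2197, 0.1492]
tool_rot: [-0.589, 0.391, 0.59, 0.39]
force: [-0.5, -0.1, 0.1]
finger_gap: 0.359
```

Run:
```python
from h import *
np.set_printoptions(legacy="1.25")
plan((.5244,.2182,.12),1.976,3)
s,M=tool();print(M.round(3).tolist())
im=snapshot("scene")[:,:,::-1];x,y=280,90
for q in(s["tcp_pos"],s["tcp_pos"]+[0,0,.018],(.5244,.2182,.094)):print(((proj("scene",q)-[x,y])*4).round(0))
a=cv2.resize(im[y:y+100,x:x+100],(400,400),interpolation=cv2.INTER_CUBIC)
im=snapshot("top")[:,:,::-1];x,y=240,110
b=cv2.resize(im[y:y+100,x:x+100],(400,400),interpolation=cv2.INTER_CUBIC)
cv2.imwrite("pics/a5.png",np.hstack([a,b]))
```

```text
at [0.5206 0.2197 0.1492] yaw 1.9723
[9.7, -1.0, -1.0, -0.0012],[9.7, -1.0, -1.0, -0.0012],[9.7, -1.0, -1.0, -0.0012],
[[-0.002, -0.92, -0.391], [-0.001, -0.391, 0.92], [-1.0, 0.002, -0.0]]
[148. 262.]
[150. 245.]
[144. 315.]
```

View pics/a5.png

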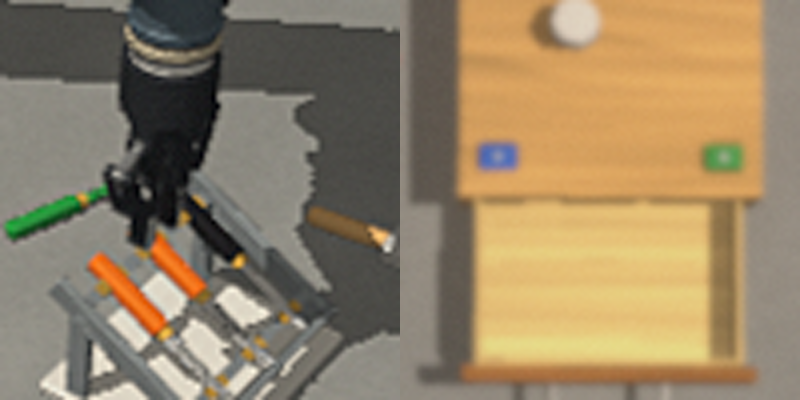

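The opened fingers at scene crop (140,245) and (170,228) straddle the line of the right-hand orange file, and the tips again show about 19 mm above the reported TCP. The open drawer is clear, with its floor at top crop (475–740, 200–362). I go down on the file.

{"name": "arm_command", "arguments": {"series": [[[10, -3, -3, 0], [15, 0, 0, 0], [15, 0, 0, 0], [12, 0, 0, 0], [10, 0, 0, 0], [8, 0, 0, 0], [7, 0, 0, 0], [6, 0, 0, 0], [0, 0, 0, 0], [0, 0, 0, 0]]]}}

```text
t: 12.0
tcp_pos: [0.5258, 0.2185, 0.0672]
tool_rot: [0.59, -0.39, -0.59, -0.39]
force: [0.0, -1.0, 0.1]
finger_gap: 0.359
```

{"name": "arm_command", "arguments": {"series": [[[0, 0, 0, 0], [0, 0, 0, 0], [0, 0, 0, 0], [0, 0, 0, 0], [0, 0, 0, 0]]], "jaw": 0, "force": 30}}

```text
t: 12.5
tcp_pos: [0.5261, 0.2186, 0.0676]
tool_rot: [0.59, -0.39, -0.589, -0.39]
force: [0.3, -0.1, 3.8]
finger_gap: 0.2
```

Gap 0.20 means about 17 mm, so the handle is held. I lift square to the slope, then up.

{"name": "arm_command", "arguments": {"series": [[[-4, -2.5, 0, 0], [-9, -5, 0, 0], [-13, -7.5, 0, 0], [-17, -10, 0, 0], [-17, -10, 0, 0], [-30, 0, 0, 0], [-30, 0, 0, 0], [0, 0, 0, 0]]]}}

```text
t: 13.3
tcp_pos: [0.5613, 0.233, 0.1921]
tool_rot: [0.592, -0.387, -0.587, -0.392]
force: [-0.0, 0.4, -0.4]
finger_gap: 0.194
```

Run:
```python
from h import *
np.set_printoptions(legacy="1.25")
s,M=tool();print(s["finger_gap"],s["force"])
plan((.583,-.088,.165),.0136,14)
x,y=270,70
im=snapshot("scene")[:,:,::-1];cv2.imwrite("pics/a6.png",cv2.resize(im[y:y+100,x:x+130],(650,500),interpolation=cv2.INTER_CUBIC))
o=blobs(im[:,:,::-1].copy(),(5,190,120),(14,255,255))[0];print([(a,c.round(1)) for a,c,p in o])
for xx in(200,360):print("",end="")
for c in((292,160.),(292,200.5)):print(plane("top",c,.075 if c[1]<170 else .063))
```

```text
0.19444894703364948 [-0.00359065  0.37495723 -0.35082408]
at [0.5613 0.233  0.1921] yaw 1.9732
[1.9, 7.6, -21.7, 0.14],[1.9, 4.4, -22.5, 0.14],[1.9, 1.3, -22.9, 0.14],[1.9, -2.0, -22.9, 0.14],[1.9, -5.1, -22.4, 0.14],[1.9, -8.2, -21.5, 0.14],[1.9, -11.1, -20.1, 0.14],[1.9, -13.8, -18.4, 0.14],[1.9, -16.2, -16.3, 0.14],[1.9, -18.4, -13.8, 0.14],
[1.9, -20.1, -11.1, 0.14],[1.9, -21.5, -8.2, 0.14],[1.9, -22.4, -5.1, 0.14],[1.9, -22.9, -2.0, 0.14],
[(58, array([319.3, 134.4])), (113, array([321.4, 154.2])), (15, array([332.1, 146.2]))]
[ 0.64478592 -0.10374572  0.075     ]
[ 0.50146297 -0.10657223  0.063     ]
```

View pics/a6.png

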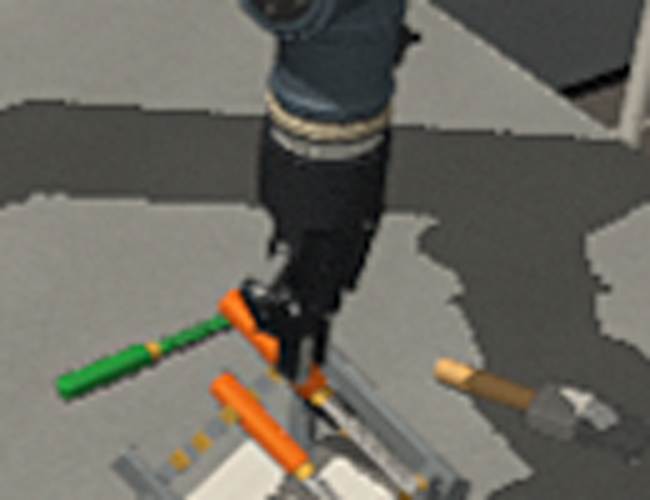

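The file is held mid-handle at crop (300,350) with its tip sloping down, and the slot it left is empty. The top view puts the chest front edge at x≈0.645 and the panel's inner edge at 0.501, so the drawer floor centre is at about (0.587, −0.106). I carry the file to (0.598, −0.088).

{"name": "arm_command", "arguments": {"series": [[[0, 6.6, -22, 0.14], [1, 3.4, -22.8, 0.14], [1, 0.3, -23.2, 0.14], [1, -3, -23, 0.14], [1, -6, -22.4, 0.14], [2, -9, -21, 0.14], [2, -11.9, -19.5, 0.14], [2, -14.4, -17.6, 0.14], [2, -16.7, -15.4, 0.14], [3, -18.7, -12.8, 0.14]]]}}

```text
t: 14.35
tcp_pos: [0.5819, 0.0033, 0.1707]
tool_rot: [-0.197, 0.68, 0.198, 0.678]
force: [-0.5, 0.7, -0.5]
finger_gap: 0.197
```

{"name": "arm_command", "arguments": {"series": [[[4, -20.3, -10, 0.14], [4, -21.6, -7.1, 0.14], [4, -22.4, -4, 0.14], [4, -22.8, -0.9, 0.14], [0, 0, 0, 0], [0, 0, 0, 0]]]}}

```text
t: 14.95
tcp_pos: [0.5923, -0.086, 0.1549]
tool_rot: [-0.004, 0.708, 0.005, 0.706]
force: [-0.3, 0.2, -1.3]
finger_gap: 0.196
```

Run:
```python
from h import *
np.set_printoptions(legacy="1.25")
s,M=tool();print(s["finger_gap"],s["force"],M.round(3).tolist())
plan((.598,-.088,.06),.0136,5)
```

```text
0.19567436809814726 [-0.2707683   0.16395654 -1.30255089] [[-0.003, -0.013, 1.0], [0.002, 1.0, 0.013], [-1.0, 0.002, -0.003]]
at [ 0.5923 -0.086   0.1549] yaw 0.0135
[19.0, -0.4, 1.1, -0.0],[19.0, -0.4, 1.1, -0.0],[19.0, -0.4, 1.1, -0.0],[19.0, -0.4, 1.1, -0.0],[19.0, -0.4, 1.1, -0.0],
```

{"name": "arm_command", "arguments": {"series": [[[19, 0, 1, 0], [20, 0, 1, 0], [20, 0, 1, 0], [20, 0, 1, 0], [14, -2, 0, 0], [0, 0, 0, 0]]], "force": 20}}

```text
t: 15.55
tcp_pos: [0.5954, -0.0868, 0.061]
tool_rot: [-0.005, 0.709, 0.006, 0.705]
force: [-0.3, -0.1, -0.9]
finger_gap: 0.195
```

{"name": "arm_command", "arguments": {"series": [[[4, 0, 0, 0], [4, 0, 0, 0], [4, 0, 0, 0], [4, 0, 0, 0], [4, 0, 0, 0], [0, 0, 0, 0]]]}}

```text
t: 16.15
tcp_pos: [0.5977, -0.0882, 0.0432]
tool_rot: [-0.005, 0.707, 0.005, 0.707]
force: [0.0, 1.2, 3.7]
finger_gap: 0.198
```

Tip contact at about z = 0.045, as predicted. I keep lowering so that the file pivots flat in the pads.

{"name": "arm_command", "arguments": {"series": [[[4, 0, 0, 0], [4, 0, 0, 0], [4, 0, 0, 0], [4, 0, 0, 0], [4, 0, 0, 0], [4, 0, 0, 0], [0, 0, 0, 0]]]}}

```text
t: 16.85
tcp_pos: [0.5971, -0.0883, 0.0183]
tool_rot: [-0.005, 0.707, 0.005, 0.707]
force: [0.5, 1.2, 1.8]
finger_gap: 0.199
```

{"name": "arm_command", "arguments": {"series": [[[3, 0, 0, 0], [3, 0, 0, 0], [3, 0, 0, 0], [2, 0, 0, 0], [0, 0, 0, 0]]]}}

```text
t: 17.35
tcp_pos: [0.5972, -0.0882, 0.0078]
tool_rot: [-0.005, 0.707, 0.005, 0.707]
force: [0.2, 0.8, 2.2]
finger_gap: 0.2
```

{"name": "arm_command", "arguments": {"series": [[[2, 0, 0, 0], [2, 0, 0, 0], [0, 0, 0, 0]]]}}

```text
t: 17.65
tcp_pos: [0.5973, -0.0882, 0.0039]
tool_rot: [-0.005, 0.707, 0.005, 0.707]
force: [-0.5, 0.9, 2.3]
finger_gap: 0.201
```

Run:
```python
from h import *
s,M=tool();print(s["tcp_pos"],s["finger_gap"],s["force"])
x,y=190,150
im=snapshot("scene")[:,:,::-1];cv2.imwrite("pics/a7.png",cv2.resize(im[y:y+110,x:x+120],(720,660),interpolation=cv2.INTER_CUBIC)[:600])
```

```text
[ 0.59734258 -0.0882251   0.00389222] 0.2005213602164227 [-0.49988706  0.879859    2.26576495]
```

View pics/a7.png

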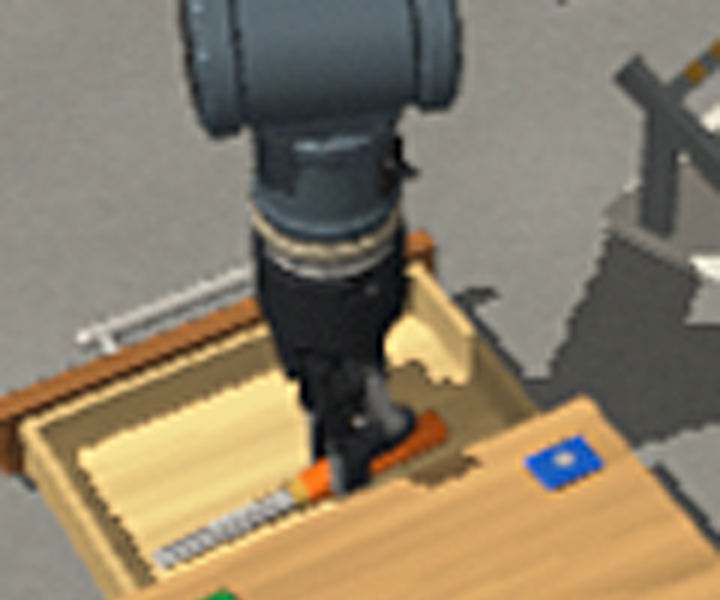

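The file in the drawer runs from the butt at crop (445,425) on the blue-tag side to the tip at (160,555) and is nearly flat. I lower the last few millimetres until the force rises.

{"name": "arm_command", "arguments": {"series": [[[1.5, 0, 0, 0], [1.5, 0, 0, 0], [0, 0, 0, 0]]]}}

```text
t: 18.0
tcp_pos: [0.5985, -0.0881, 0.0028]
tool_rot: [-0.005, 0.706, 0.004, 0.708]
force: [-0.4, 3.0, 10.0]
finger_gap: 0.202
```

{"name": "arm_command", "arguments": {"series": [[[-0.5, 0, 0, 0], [0, 0, 0, 0], [0, 0, 0, 0], [0, 0, 0, 0], [-5, 0, 0, 0], [-20, 0, 0, 0], [-40, 0, 0, 0], [-45, 0, 0, 0], [-40, 0, 0, 0], [0, 0, 0, 0]]], "jaw": 36}}

```text
t: 19.0
tcp_pos: [0.6017, -0.0896, 0.1582]
tool_rot: [-0.006, 0.703, 0.003, 0.712]
force: [1.2, -1.3, 0.4]
finger_gap: 0.359
```

Run:
```python
from h import *
np.set_printoptions(legacy="1.25")
plan((.5000,.2734,.15),1.976,15)
for n in("scene","top"):
    im=snapshot(n)
    print(n,[(a,c.round(1),[e.round(1) for e in ends(p)]) for a,c,p in blobs(im,(3,170,90),(14,255,255))[0] if 180<c[0]<345 and c[1]>120])
```

```text
at [ 0.6017 -0.0896  0.1582] yaw 0.0132
[0.5, 24.3, -6.5, -0.1309],[0.5, 24.9, -3.2, -0.1309],[0.5, 25.1, 0.0, -0.1309],[0.5, 24.9, 3.3, -0.1309],[0.5, 24.3, 6.5, -0.1309],[0.5, 23.2, 9.7, -0.1309],[0.5, 21.7, 12.6, -0.1309],[0.5, 19.9, 15.3, -0.1309],[0.5, 17.7, 17.8, -0.1309],[0.5, 15.3, 20.0, -0.1309],
[0.5, 12.5, 21.8, -0.1309],[0.5, 9.6, 23.2, -0.1309],[0.5, 6.5, 24.3, -0.1309],[0.5, 3.3, 24.9, -0.1309],[0.5, -0.0, 25.1, -0.1309],
scene [(113, array([321.5, 154.2]), [array([313.1, 145.1]), array([329.7, 163. ])]), (65, array([217.3, 206.3]), [array([243.5, 195.9]), array([191.7, 216.6])]), (15, array([189.8, 222.3]), [array([189. , 216.5]), array([190.7, 228.6])]), (142, array([252.4, 226.4]), [array([264.3, 221.5]), array([240.4, 231.4])])]
top [(45, array([280.6, 174.1]), [array([275.5, 174. ]), array([286.5, 174.3])]), (44, array([185.2, 204.6]), [array([187.6, 212.6]), array([182.2, 194.4])])]
```

{"name": "arm_command", "arguments": {"series": [[[0, 24.3, -6.5, -0.131], [0, 24.9, -3.2, -0.131], [0, 25.1, 0, -0.131], [0, 24.9, 3.3, -0.131], [0, 24.3, 6.5, -0.131], [0, 23.2, 9.7, -0.131], [0, 21.7, 12.6, -0.131], [0, 19.9, 15.3, -0.131], [0, 17.7, 17.8, -0.131], [0, 15.3, 20, -0.131]]]}}

```text
t: 20.1
tcp_pos: [0.5274, 0.1545, 0.1495]
tool_rot: [-0.435, 0.558, 0.437, 0.555]
force: [0.7, -0.5, -0.0]
finger_gap: 0.359
```

{"name": "arm_command", "arguments": {"series": [[[0, 12.5, 21.8, -0.131], [0, 9.6, 23.2, -0.131], [0, 6.5, 24.3, -0.131], [0, 3.3, 24.9, -0.131], [0, 0, 25.1, -0.131], [0, 0, 0, 0], [0, 0, 0, 0]]]}}

```text
t: 20.8
tcp_pos: [0.4939, 0.2744, 0.1499]
tool_rot: [-0.59, 0.39, 0.591, 0.387]
force: [-0.5, 0.1, -0.4]
finger_gap: 0.354
```

Run:
```python
from h import *
np.set_printoptions(legacy="1.25")
for z in(.034,.038):
    a=plane("scene",(264.3,221.5),z);b=plane("scene",(240.4,231.4),z);d=a-b;print("handle",a.round(4),b.round(4),np.linalg.norm(d).round(4),"yaw of butt dir from y",np.arctan2(-d[0],d[1]).round(3))
plan((.5000,.2734,.12),1.976,3)
im=snapshot("top")
print([(a,c.round(1),[plane("top",e,.036).round(4) for e in ends(p)]) for a,c,p in blobs(im,(3,170,90),(14,255,255))[0] if 180<c[0]<345 and c[1]>120])
```

```text
handle [ 0.6005 -0.0242  0.034 ] [ 0.6004 -0.1094  0.034 ] 0.0852 yaw of butt dir from y -0.001
handle [ 0.6037 -0.0259  0.038 ] [ 0.6036 -0.1109  0.038 ] 0.0849 yaw of butt dir from y -0.001
at [0.4939 0.2744 0.1499] yaw 1.978
[10.0, -1.7, -1.1, 0.0007],[10.0, -1.7, -1.1, 0.0007],[10.0, -1.7, -1.1, 0.0007],
[(12, array([216.1, 123.4]), [array([0.781 , 0.1832, 0.036 ]), array([0.7778, 0.1604, 0.036 ])]), (109, array([281.2, 174. ]), [array([ 0.5972, -0.0257,  0.036 ]), array([ 0.5988, -0.1091,  0.036 ])]), (33, array([186.9, 207.2]), [array([0.4954, 0.2781, 0.036 ]), array([0.4525, 0.2647, 0.036 ])])]
```

The first file lies flat and parallel: its handle is seen 85 mm long, with the mid-length at (0.599, −0.109). Now the second file.

{"name": "arm_command", "arguments": {"series": [[[10, -4, -2.5, 0], [15, 0, 0, 0], [15, 0, 0, 0], [12, 0, 0, 0], [10, 0, 0, 0], [8, 0, 0, 0], [7, 0, 0, 0], [6, 0, 0, 0], [0, 0, 0, 0], [0, 0, 0, 0]]]}}

```text
t: 21.85
tcp_pos: [0.5001, 0.274, 0.0687]
tool_rot: [0.591, -0.388, -0.591, -0.389]
force: [-0.2, 0.2, 0.7]
finger_gap: 0.365
```

{"name": "arm_command", "arguments": {"series": [[[0, 0, 0, 0], [0, 0, 0, 0], [0, 0, 0, 0], [0, 0, 0, 0], [0, 0, 0, 0]]], "jaw": 0, "force": 30}}

```text
t: 22.35
tcp_pos: [0.5004, 0.2741, 0.0691]
tool_rot: [0.591, -0.388, -0.59, -0.389]
force: [-0.2, -0.4, 3.8]
finger_gap: 0.198
```

{"name": "arm_command", "arguments": {"series": [[[-4, -2.5, 0, 0], [-9, -5, 0, 0], [-13, -7.5, 0, 0], [-17, -10, 0, 0], [-17, -10, 0, 0], [-30, 0, 0, 0], [-30, 0, 0, 0], [0, 0, 0, 0]]]}}

```text
t: 23.15
tcp_pos: [0.5355, 0.289, 0.1936]
tool_rot: [0.593, -0.386, -0.589, -0.391]
force: [1.1, 0.3, -0.2]
finger_gap: 0.199
```

Run:
```python
from h import *
np.set_printoptions(legacy="1.25")
s,M=tool();print(s["finger_gap"],s["force"])
plan((.545,-.088,.16),.0136,15)
```

```text
0.1986516611502452 [ 1.08562262  0.32257497 -0.23690991]
at [0.5355 0.289  0.1936] yaw 1.9781
[2.2, 9.4, -23.3, 0.131],[2.2, 6.2, -24.3, 0.131],[2.2, 3.0, -25.0, 0.131],[2.2, -0.3, -25.1, 0.131],[2.2, -3.6, -24.9, 0.131],[2.2, -6.8, -24.2, 0.131],[2.2, -9.9, -23.1, 0.131],[2.2, -12.8, -21.6, 0.131],[2.2, -15.5, -19.8, 0.131],[2.2, -18.0, -17.6, 0.131],
[2.2, -20.1, -15.1, 0.131],[2.2, -21.9, -12.3, 0.131],[2.2, -23.3, -9.4, 0.131],[2.2, -24.4, -6.2, 0.131],[2.2, -25.0, -3.0, 0.131],
```

{"name": "arm_command", "arguments": {"series": [[[0, 9.4, -23.3, 0.131], [0, 6.2, -24.3, 0.131], [0, 3, -25, 0.131], [0, -0.3, -25.1, 0.131], [1, -3.6, -24.9, 0.131], [2, -6.8, -24.2, 0.131], [2, -9.9, -23.1, 0.131], [3, -12.8, -21.6, 0.131], [3, -15.5, -19.8, 0.131], [3, -18, -17.6, 0.131]]]}}

```text
t: 24.15
tcp_pos: [0.5379, 0.0355, 0.174]
tool_rot: [-0.23, 0.669, 0.23, 0.668]
force: [0.8, 0.8, 0.1]
finger_gap: 0.195
```

{"name": "arm_command", "arguments": {"series": [[[4, -20.1, -15.1, 0.131], [4, -21.9, -12.3, 0.131], [4, -23.3, -9.4, 0.131], [4, -24.4, -6.2, 0.131], [4, -25, -3, 0.131], [0, 0, 0, 0], [0, 0, 0, 0]]], "force": 20}}

```text
t: 24.85
tcp_pos: [0.541, -0.0893, 0.154]
tool_rot: [-0.004, 0.708, 0.005, 0.707]
force: [-0.5, 0.1, -0.4]
finger_gap: 0.199
```

{"name": "arm_command", "arguments": {"series": [[[19, 0, 0, 0], [20, 0, 0, 0], [20, 0, 0, 0], [20, 0, 0, 0], [14, 1, 0, 0], [6, 0, 0, 0], [4, 0, 0, 0], [4, 0, 0, 0], [4, 0, 0, 0], [0, 0, 0, 0]]]}}

```text
t: 25.85
tcp_pos: [0.542, -0.0882, 0.044]
tool_rot: [-0.005, 0.707, 0.005, 0.708]
force: [-0.5, 1.6, 3.2]
finger_gap: 0.198
```

{"name": "arm_command", "arguments": {"series": [[[4, 0, 0, 0], [4, 0, 0, 0], [4, 0, 0, 0], [4, 0, 0, 0], [4, 0, 0, 0], [4, 0, 0, 0], [4, 0, 0, 0], [0, 0, 0, 0]]]}}

```text
t: 26.65
tcp_pos: [0.5412, -0.0884, 0.0149]
tool_rot: [-0.005, 0.707, 0.005, 0.707]
force: [-0.2, 1.1, 1.4]
finger_gap: 0.196
```

{"name": "arm_command", "arguments": {"series": [[[3, 0, 0, 0], [3, 0, 0, 0], [2, 0, 0, 0], [0, 0, 0, 0]]]}}

```text
t: 27.05
tcp_pos: [0.5414, -0.0882, 0.0074]
tool_rot: [-0.005, 0.707, 0.005, 0.707]
force: [-0.2, 1.3, 2.4]
finger_gap: 0.197
```

{"name": "arm_command", "arguments": {"series": [[[1.5, 0, 0, 0], [1.5, 0, 0, 0], [1, 0, 0, 0], [0, 0, 0, 0]]]}}

```text
t: 27.45
tcp_pos: [0.5416, -0.0882, 0.0036]
tool_rot: [-0.005, 0.707, 0.005, 0.707]
force: [-0.2, 1.0, 1.7]
finger_gap: 0.198
```

{"name": "arm_command", "arguments": {"series": [[[1, 0, 0, 0], [1, 0, 0, 0], [0, 0, 0, 0]]]}}

```text
t: 27.75
tcp_pos: [0.5422, -0.088, 0.003]
tool_rot: [-0.005, 0.706, 0.004, 0.708]
force: [-1.1, 2.7, 10.7]
finger_gap: 0.196
```

{"name": "arm_command", "arguments": {"series": [[[-0.5, 0, 0, 0], [0, 0, 0, 0], [0, 0, 0, 0], [0, 0, 0, 0], [-5, 0, 0, 0], [-20, 0, 0, 0], [-40, 0, 0, 0], [-40, 0, 0, 0], [-30, 0, 0, 0], [0, 0, 0, 0]]], "jaw": 32}}

```text
t: 28.75
tcp_pos: [0.5447, -0.0894, 0.1417]
tool_rot: [-0.006, 0.704, 0.003, 0.71]
force: [-0.4, -1.0, 0.1]
finger_gap: 0.327
```

Run:
```python
from h import *
np.set_printoptions(legacy="1.25")
plan((.450,-.1085,.12),.0136,4)
v=[]
for n,z in(("scene",.036),("top",.036)):
    im=snapshot(n)
    for a,c,p in blobs(im,(3,170,90),(14,255,255))[0]:
        if 200<c[0]<345 and c[1]>150:
            e=[plane(n,q,z) for q in ends(p)];print(n,a,c.round(1),e[0].round(4),e[1].round(4),np.linalg.norm(e[0]-e[1]).round(4))
    x,y=(190,175) if n=="scene" else (240,130)
    v.append(cv2.resize(im[y:y+90,x:x+100,::-1],(400,360),interpolation=cv2.INTER_CUBIC))
cv2.imwrite("pics/a8.png",np.hstack(v))
```

```text
at [ 0.5447 -0.0894  0.1417] yaw 0.0131
[5.4, -4.5, -23.7, -0.0001],[5.4, -4.5, -23.7, -0.0001],[5.4, -4.5, -23.7, -0.0001],[5.4, -4.5, -23.7, -0.0001],
scene 16 [254.4 192.1] [0.4671 0.0314 0.036 ] [ 0.4696 -0.008   0.036 ] 0.0395
scene 48 [204.3 211.9] [ 0.4651 -0.0963  0.036 ] [ 0.4734 -0.2339  0.036 ] 0.1379
scene 137 [243.5 215.4] [ 0.5456 -0.0269  0.036 ] [ 0.5467 -0.1129  0.036 ] 0.086
scene 143 [252.3 226.6] [ 0.6022 -0.025   0.036 ] [ 0.603  -0.1101  0.036 ] 0.0851
top 20 [272.1 173.7] [ 0.5945 -0.0252  0.036 ] [ 0.6024 -0.0448  0.036 ] 0.0211
top 18 [279.3 189.7] [ 0.5401 -0.0518  0.036 ] [ 0.5414 -0.0736  0.036 ] 0.0219
```

View pics/a8.png

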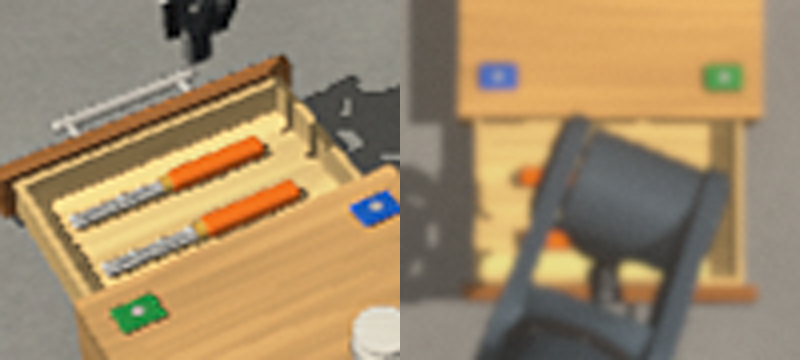

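Both files lie flat and side by side, handles at the blue-tag end: scene crop handles (165–268, 140–190) and (200–305, 180–235). Mid-lengths are about 5 mm from the drawer's middle. Next I go back to the bar and push.

{"name": "arm_command", "arguments": {"series": [[[0, -4.5, -24, 0], [0, -4.5, -24, 0], [0, -4.5, -24, 0], [5, -4.5, -24, 0], [20, 0, 0, 0], [0, 0, 0, 0]]]}}

```text
t: 29.45
tcp_pos: [0.4425, -0.1062, 0.1095]
tool_rot: [-0.003, 0.71, 0.006, 0.705]
force: [-0.2, 0.3, 0.2]
finger_gap: 0.317
```

{"name": "arm_command", "arguments": {"series": [[[5, -2, 6, 0], [15, 0, 0, 0], [15, 0, 0, 0], [10, 0, 0, 0], [0, 0, 0, 0]]]}}

```text
t: 29.95
tcp_pos: [0.4517, -0.1091, 0.0659]
tool_rot: [-0.004, 0.708, 0.005, 0.706]
force: [0.4, -0.3, -1.2]
finger_gap: 0.319
```

{"name": "arm_command", "arguments": {"series": [[[5, 0, -2.5, 0], [15, 0, 0, 0], [15, 0, 0, 0], [12, 0, 0, 0], [9, 0, 0, 0], [0, 0, 0, 0]]]}}

```text
t: 30.55
tcp_pos: [0.4489, -0.1093, 0.0105]
tool_rot: [-0.004, 0.708, 0.005, 0.707]
force: [0.2, -0.3, 0.9]
finger_gap: 0.32
```

{"name": "arm_command", "arguments": {"series": [[[0, 0, 0, 0], [0, 0, 0, 0], [0, 0, 0, 0], [0, 0, 0, 0], [0, 0, 0, 0]]], "jaw": 0, "force": 60}}

```text
t: 31.05
tcp_pos: [0.4499, -0.1097, 0.0117]
tool_rot: [-0.005, 0.707, 0.004, 0.708]
force: [0.6, 0.3, 5.5]
finger_gap: 0.093
```

Bar held. I push shut, starting and stopping gently.

{"name": "arm_command", "arguments": {"series": [[[0, 0, 2, 0], [0, 0, 4, 0], [0, 0, 6, 0], [0, 0, 8, 0], [0, 0, 10, 0], [0, 0, 10, 0], [0, 0, 10, 0], [0, 0, 10, 0], [0, 0, 10, 0], [0, 0, 10, 0]]]}}

```text
t: 32.05
tcp_pos: [0.5292, -0.1085, 0.0116]
tool_rot: [-0.005, 0.707, 0.005, 0.707]
force: [-1.9, -0.9, 4.8]
finger_gap: 0.088
```

{"name": "arm_command", "arguments": {"series": [[[0, 0, 10, 0], [0, 0, 10, 0], [0, 0, 9, 0], [0, 0, 8, 0], [0, 0, 7, 0], [0, 0, 6, 0], [0, 0, 5, 0], [0, 0, 4, 0], [0, 0, 3, 0], [0, 0, 2, 0]]]}}

```text
t: 33.05
tcp_pos: [0.5933, -0.1077, 0.0117]
tool_rot: [-0.005, 0.707, 0.005, 0.707]
force: [-1.7, -0.3, 6.0]
finger_gap: 0.095
```

{"name": "arm_command", "arguments": {"series": [[[0, 0, 2, 0], [0, 0, 2, 0], [0, 0, 1, 0], [0, 0, 0, 0]]]}}

```text
t: 33.45
tcp_pos: [0.5985, -0.1076, 0.0117]
tool_rot: [-0.005, 0.707, 0.005, 0.707]
force: [-0.3, 0.3, 5.6]
finger_gap: 0.094
```

{"name": "arm_command", "arguments": {"series": [[[0, 0, 1, 0], [0, 0, 1, 0], [0, 0, 1, 0], [0, 0, 0, 0]]]}}

```text
t: 33.85
tcp_pos: [0.599, -0.1075, 0.0117]
tool_rot: [-0.005, 0.709, 0.005, 0.705]
force: [-5.0, -1.2, 8.9]
finger_gap: 0.095
```

{"name": "arm_command", "arguments": {"series": [[[0, 0, 1, 0], [0, 0, 1, 0], [0, 0, 0, 0]]]}}

```text
t: 34.15
tcp_pos: [0.599, -0.1075, 0.0116]
tool_rot: [-0.005, 0.71, 0.005, 0.704]
force: [-8.3, -2.9, 11.2]
finger_gap: 0.094
```

The drawer is at its closed stop: travel 149 mm and the force is rising. I relax, release and withdraw.

{"name": "arm_command", "arguments": {"series": [[[0, 0, -2, 0], [0, 0, 0, 0], [0, 0, 0, 0], [0, 0, 0, 0], [0, 0, 0, 0]]], "jaw": 32}}

```text
t: 34.65
tcp_pos: [0.6015, -0.1073, 0.0109]
tool_rot: [-0.005, 0.707, 0.005, 0.707]
force: [-0.5, 0.0, 0.2]
finger_gap: 0.319
```

{"name": "arm_command", "arguments": {"series": [[[-8, 0, 0, 0], [-15, 0, 0, 0], [-30, 0, 0, 0], [-40, 0, 0, 0], [-40, 0, 0, 0], [-20, 20, -40, 0], [0, 30, -40, 0], [0, 30, -40, 0], [0, 0, 0, 0]]]}}

```text
t: 35.55
tcp_pos: [0.4705, -0.0242, 0.1642]
tool_rot: [-0.004, 0.711, 0.007, 0.703]
force: [0.2, 0.5, 0.8]
finger_gap: 0.322
```

Run:
```python
from h import *
s,M=tool();print(s["tcp_pos"],s["force"])
im=snapshot("scene");a=im[110:290,80:410,::-1];b=np.load("pics/scene0.npy")[110:290,80:410,::-1]
cv2.imwrite("pics/a9.png",cv2.resize(np.vstack([b,a]),(550,600),interpolation=cv2.INTER_AREA))
```

```text
[ 0.47045417 -0.02418416  0.16420275] [0.17890418 0.49042991 0.81546085]
```

View pics/a9.png

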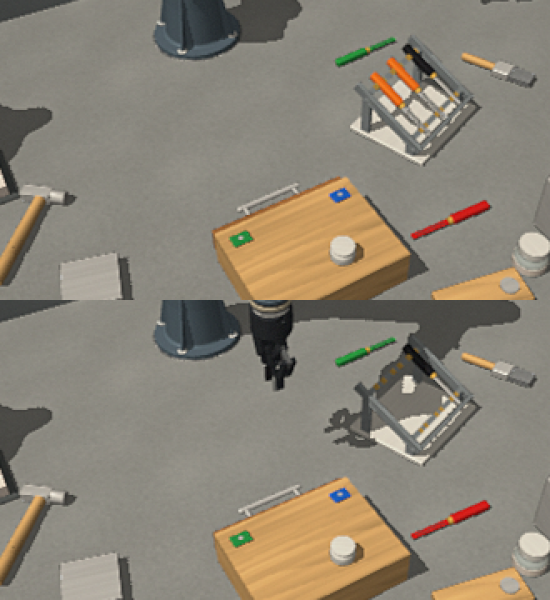

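The before/after picture shows the drawer shut, with the bar at (270,500) as close to the chest as at the start. The rack holds only the burnisher at (420,360). Hammer, block, brush and look-alikes are unmoved, and the gripper is clear. I hand it in.

```bash
python3 -c "
from station import ticket
print(ticket.sign_off())"
```

```text
the job is handed in; nothing more can be done
None
```

I pulled the drawer to its stop, laid both orange files in it, pushed it shut and handed the job in at about 35.6 s. Sign-off gave no verdict.

- **Drawer:** it stopped firmly at both ends, with about 149 mm of travel back to the closed stop.
- **Files:** before closing, both lay flat and parallel to the front, about 57 mm apart. The handles were at the blue-tag end and mid-lengths about 5 mm from the drawer's middle. I could not see them once the drawer was shut, so I don't know whether they shifted during the push.
- **Everything else:** the last picture shows the burnisher still in the rack, the hammer, block and brush where they were, and the gripper clear.
- **What disagreed:** the fingertips stood about 19 mm higher than the reported tool position. Because of that, my first grip closed just above the drawer's bar. Nothing moved, and I allowed for it from then on.

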